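# Push one parts tray home and draw the other out by its lip

## Robot

A 6-joint arm with a two-finger parallel gripper is mounted at the origin on a cart in front of the work surface, level with it; the furniture and walls round the work are solid. World frame = base frame: x ahead of the robot, y to its left, z up, the work surface at z = 0. Lengths are in m, angles in rad, forces in N, time in s.
With the tool pointing down it reaches from about 0.35 to 0.875 m from the base axis. Payload 4.2 kg.
Tool frame: the origin (TCP) lies at the very end of the fingers, on their centre line; the grasp point (between the pads) lies 19 mm behind it; z points along the fingers, y is the line along which they close (so a half turn about z gives the same grasp; the last joint's range is limited). The gripper opens to 85 mm and grips with 20 to 120 N. Pads are 22 mm wide; open, the fingers measure 114 mm over their backs; the gripper's body (76 mm by 85 mm) begins 54 mm behind the grasp point. The pads swing forward as they close: fully open they stand 13 mm farther back than shut.
Start: joints at [1.572, 0.385, 0.008, 0, -1.194, -0.259], TCP at [0.159, 0.604, 0.231] pointing down, gripper open.
Joint ranges: [-3.14, 3.14], [-1.21, 2.06], [-1.07, 1.41], [-3.16, 2.05], [-2.99, -0.16], [-3.1, 3.1]. Speed limits (rad/s): [2.79, 2.79, 3.14, 3.14, 3.14, 3.14].

## Interface

Orientations are given as a rotation vector (axis times angle).
In Python, from bench import * gives the robot as it stands.
- The arm moves only by the shell command python3 -m inch 'ROWS' [FORCE]. ROWS is JSON, a list of rows, each a list of 7 numbers: the shift along the tool's x, y, z in mm, then the turn, a rotation vector about the tool's x, y, z in rad, then the opening, from -1 (shut) to 1 (fully open), so that 0 is half open. In form: [[x, y, z, rx, ry, rz, fingers], ...]. A call has 1 to 10 rows; each row is the pose to reach, as a shift and turn from the pose commanded when the call began, along the tool's axes at that moment; what a row does not reach only later rows make up. A row lasts 1/12 s, in which the tool goes at most 41.7 mm and 7.16 degrees, less where a joint would pass 70% of its speed; a pose out of reach is approached as far as the arm can. A call with a gripper value outside its range is refused whole. The fingers move at their own pace and stop on an object; FORCE is the grip in N (left out, the last holds). Time passes only in rows, so rows that repeat a pose let the fingers close. It gives the time, the measured TCP pose, the force, the opening and the grip force at its end, in the units of the state.
- observe(): the state, without advancing time (a new reading comes with each control period).
- camera(name): name is "scene" or "top"; returns a dict with "color" (400x640x3 uint8, red, green, blue), "vfov" (degrees; the focal length in pixels is half the picture's height over the tangent of half this angle, whatever the lens; pixels are square), "cx", "cy" (the principal point, pixels), "k1" (the pictures are not rectified: a ray, as slopes to the right and down, at radius r is drawn at 1 + k1 r^2 times it, then the intrinsics apply), "pose" (4x4, takes a point from camera to world coordinates). Camera axes: x right, y down, z forward; pixel columns grow to the right and rows downward; lengths in m; the calibration is good to about 2 mm. A picture is of the moment at which its call begins. There is no depth.
- sign_off(): hands the job in; it is judged then, once.
The state is a dict: "time": time; "joint_pos": joint angles; "qd": joint speeds; "joint_efforts": joint torques, N m; "eef_pos": TCP position; "orientation": TCP orientation; "contact_force": force on the tool from outside, world axes, zero at the start; "moment": the same for the moment, N m; "grip_width": opening from 0.0 (shut) to 1.0 (fully open); "finger_force": force on a finger pad.
Only numpy, scipy, OpenCV 4.12 (cv2) and the standard library are available. Lean on these libraries where they do the work, as an engineer would, in place of code of your own. Each camera call takes 0.05 s, during which the arm holds its last target. There are 200 camera calls.

## Task

The tray with the star knob was left standing out: first push it fully home with the fingertips. Then hook a fingertip behind the front lip of the tray with the bearing and draw it out to its stop, so that the bearing lies clear of the see-through dust cover. Do it all by pushing and hooking: pinch and lift nothing, let both parts stay in their trays, leave the other things on the bench where they are, and finish clear of everything.

Things in the scene. Friction and masses are not known exactly. Their poses are not given: they have to be found in the camera images.
- bearing_unit: fixed bench-top tray unit, 160 mm long (its x) by 100 mm wide (its y) by 53 mm high; its tray holds the bearing. Origin: centre of the underside; +x points along the rails to the back, so the tray is drawn out along its -x. Side rails are 26 mm high; a see-through dust cover, 53 mm high, roofs the rear half from x = -4 mm to +80 mm; in front of that the tray is open above. At either unit position (left or right) as drawn by chance, and turned up to 0.2 rad
- bearing_tray (a joint): how far the tray with the bearing stands out, m: 0 fully home, 0.08 fully out; hard stops at both ends. It slides with about 2 N, stays where it is left and has no spring
- bearing_lip_top (a point): middle of the top edge of the front lip of the tray with the bearing; moves with the tray, axes as the unit's. The front is an upright wall 92 mm wide, 7 mm thick (3.5 mm to either side of this point), its top 46 mm above the bench and 10 mm higher than the tray's sides. Behind it is an empty finger well 65 mm long (along x), 74 mm wide, its floor 9 mm above the bench, ended by a 31 mm high divider
- bearing_bay (a point): middle of the floor of the parts bay of the tray with the bearing (77 by 74 mm, behind the finger well); moves with the tray, axes as the unit's
- knob_unit: fixed bench-top tray unit, 160 mm long (its x) by 100 mm wide (its y) by 53 mm high; its tray holds the star knob. Origin: centre of the underside; +x points along the rails to the back, so the tray is drawn out along its -x. Side rails are 26 mm high; a see-through dust cover, 53 mm high, roofs the rear half from x = -4 mm to +80 mm; in front of that the tray is open above. At either unit position (left or right) as drawn by chance, and turned up to 0.2 rad
- knob_tray (a joint): how far the tray with the star knob stands out, m: 0 fully home, 0.08 fully out; hard stops at both ends. It slides with about 2 N, stays where it is left and has no spring
- knob_lip_top (a point): middle of the top edge of the front lip of the tray with the star knob; moves with the tray, axes as the unit's. The front is an upright wall 92 mm wide, 7 mm thick (3.5 mm to either side of this point), its top 46 mm above the bench and 10 mm higher than the tray's sides. Behind it is an empty finger well 65 mm long (along x), 74 mm wide, its floor 9 mm above the bench, ended by a 31 mm high divider
- knob_bay (a point): middle of the floor of the parts bay of the tray with the star knob (77 by 74 mm, behind the finger well); moves with the tray, axes as the unit's
- bearing: loose steel ball bearing, a ring 35 mm across, 11 mm high, lying in its tray; origin at its underside
- star_knob: loose black five-lobed star knob, 41 mm across, 32 mm high, in its tray; origin at its underside
- label_box: bystander: pale carton 62x92x35 mm on the bench; origin at its underside
- spring_clamp: bystander: black spring clamp 44x103x20 mm on the bench; origin at its underside
- tally_counter: bystander: round tally counter 45x54x24 mm on the bench; origin at its underside

How it is judged:
On the way, in this order (a step that is already met when the one before it is completed fails the run):
1. the tray with the star knob is pushed home (within 5 mm) while the bearing's tray is still in (less than 30 mm out) (value of joint knob_tray below 0.005 m and value of joint bearing_tray below 0.03 m), for 0.2 s.
2. the tray with the bearing is drawn out to its stop (within 6 mm) (value of joint bearing_tray above 0.074 m), for 0.2 s.
At the end, for the whole second after the job is handed in: The star knob's tray is home within 5 mm, the bearing's tray is out to within 6 mm of its 80 mm stop, and the bearing and the star knob lie at rest in their own trays (value of joint knob_tray below 0.005 m and value of joint bearing_tray above 0.074 m and x of bearing in the frame of bearing_bay between -0.04 and 0.04 m and y of bearing in the frame of bearing_bay between -0.04 and 0.04 m and height (world z) of each of bearing, star_knob below 0.04 m and x of star_knob in the frame of knob_bay between -0.04 and 0.04 m and y of star_knob in the frame of knob_bay between -0.04 and 0.04 m and linear speed of each of bearing, star_knob below 0.02 m/s); the robot touches nothing.
It fails at once if the bearing or the star knob is lifted out of its tray (height (world z) of any of bearing, star_knob above 0.045 m).
It fails at once if a tray front is pinched: the fingers press on its outer and inner side at once ((contact force between the fingers and bearing_tray_c5 above 1.5 N and contact force between the fingers and bearing_tray_c6 above 1.5 N) or (contact force between the fingers and knob_tray_c5 above 1.5 N and contact force between the fingers and knob_tray_c6 above 1.5 N)).
It fails at once if a bystander is shifted by more than 20 mm (distance of any of label_box, spring_clamp, tally_counter from where it was at the start of the episode above 0.02 m).
It also fails if it takes over 38 s, if anything falls off the work surface, if the arm or the gripper's body presses on something with over 40 N, if the wrist force passes 120 N, or if a joint passes its speed limit or range.

## Working session

There is one attempt and no reset: what is moved stays moved. The work goes in short steps, Python scripts to look and compute and a shell command to move; the robot and the scene stay as the last step left them, time stands still between calls to the robot, and variables do not carry over. Pictures are saved under pics/ and viewed, at most 10 in all, crops included, and the job is handed in when it is done.

```bash
mkdir -p pics; ls
cat > h.py <<'E'
from bench import *
import numpy as np, cv2
from scipy.spatial.transform import Rotation as R
def K(c):
    f=200/np.tan(np.radians(c["vfov"])/2); return np.array([[f,0,c["cx"]],[0,f,c["cy"]],[0,0,1.]])
def ray(c,uv):
    k=np.array([c["k1"],0,0,0.])
    p=cv2.undistortPoints(np.array(uv,float).reshape(-1,1,2),K(c),k).reshape(-1,2)
    d=np.c_[p,np.ones(len(p))]@c["pose"][:3,:3].T
    return c["pose"][:3,3],d
def plane(c,uv,z):
    o,d=ray(c,uv); return o+d*((z-o[2])/d[:,2])[:,None]
def proj(c,P):
    T=np.linalg.inv(c["pose"]); 
    return cv2.projectPoints(np.array(P,float).reshape(-1,1,3),cv2.Rodrigues(T[:3,:3])[0],T[:3,3],K(c),np.array([c["k1"],0,0,0.]))[0].reshape(-1,2)
def totool(p):
    s=observe(); return R.from_rotvec(s["orientation"]).inv().apply(np.array(p)-s["eef_pos"])*1000
E
python3 - <<'E'
from h import *
for n in("scene","top"):
    c=camera(n); cv2.imwrite(f"pics/{n}0.png",c["color"][:,:,::-1]); print(n,c["vfov"],c["cx"],c["cy"],c["k1"],np.round(c["pose"],3).tolist())
s=observe();print(s["time"],s["eef_pos"],R.from_rotvec(s["orientation"]).as_matrix().round(3).tolist(),s["contact_force"])
E
```

```text
pics
scene 43.577964378439 325.72329558137864 197.17455442638476 -0.12756956173130024 [[-0.229, 0.477, -0.849, 1.788], [0.973, 0.122, -0.194, 0.386], [0.011, -0.87, -0.492, 0.785], [0.0, 0.0, 0.0, 1.0]]
top 56.66091535556511 322.04741029021733 201.59843522585655 -0.023592382057860697 [[0.024, -0.983, 0.181, 0.406], [-1.0, -0.022, 0.014, 0.098], [-0.01, -0.181, -0.983, 0.907], [0.0, 0.0, 0.0, 1.0]]
0.1 [0.15918802 0.60383957 0.23034002] [[0.967, -0.255, -0.0], [-0.255, -0.967, -0.002], [0.0, 0.002, -1.0]] [-0.10324239 -0.29527422  0.05973527]
```

View pics/scene0.png

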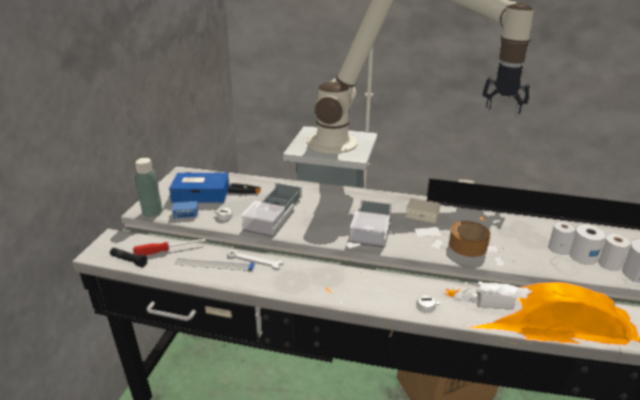

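View pics/top0.png

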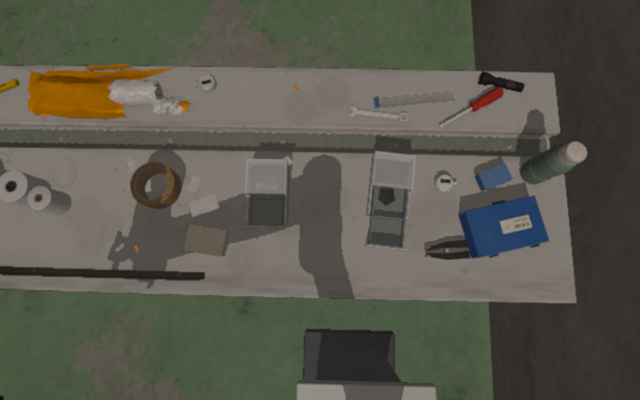

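The scene view shows both units. In the top view, the left unit (267,193) is shut and holds the bearing. The right one (390,200) stands out, with the knob at (387,197). I'll zoom in on them next.

Run:
```python
import cv2
i=cv2.imread("pics/top0.png")[145:265,235:435]
cv2.imwrite("pics/crop0.png",cv2.resize(i,None,fx=4,fy=4,interpolation=cv2.INTER_CUBIC))
```

```text
(no output)
```

View pics/crop0.png

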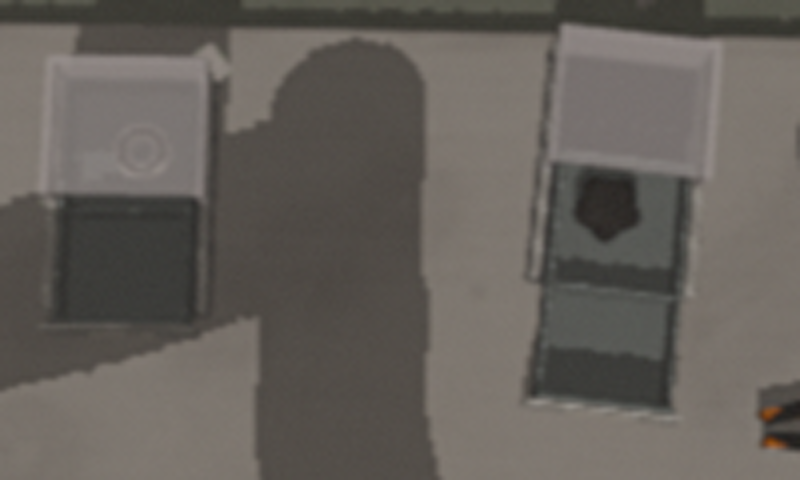

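The crop shows these corners (crop pixels, 4x):
- **Left cover:** about (48,57), (207,59), (206,197), (42,192)
- **Left lip:** (45,323) to (198,324)
- **Right cover:** (563,25), (720,42), (708,180), (552,163)
- **Right lip:** (527,401) to (676,415)

Run:
```python
from h import *
c=camera("top")
f=lambda L:[(235+u/4,145+v/4) for u,v in L]
for n,cov,lip in(("bear",[(48,57),(207,59),(206,197),(42,192)],[(45,323),(198,324)]),("knob",[(563,25),(720,42),(708,180),(552,163)],[(527,401),(676,415)])):
    P=plane(c,f(cov),.053);L=plane(c,f(lip),.046)
    print(n,P.round(3)[:,:2].tolist(),L.round(3)[:,:2].tolist(),L.mean(0).round(3),"len",np.linalg.norm(L[0]-L[1]))
    for a,b in((P[0],P[1]),(P[3],P[2]),(L[0],L[1])):
        d=b-a; print(" yaw", np.arctan2(d[0],-d[1]).round(3), end="")
    for a,b in((P[3],P[0]),(P[2],P[1]),(L.mean(0),P[:2].mean(0))):
        d=b-a; print(" yaw2", np.arctan2(d[1],d[0]).round(3),np.linalg.norm(d).round(3),end="")
    print()
```

```text
bear [[0.663, 0.293], [0.663, 0.197], [0.579, 0.194], [0.58, 0.291]] [[0.503, 0.286], [0.505, 0.197]] [0.504 0.241 0.046] len 0.08965937318414283
 yaw 0.007 yaw -0.009 yaw 0.017 yaw2 0.018 0.083 yaw2 0.034 0.084 yaw2 0.022 0.159
knob [[0.689, -0.016], [0.68, -0.11], [0.596, -0.101], [0.604, -0.009]] [[0.464, 0.005], [0.458, -0.081]] [ 0.461 -0.038  0.046] len 0.08604825650364133
 yaw -0.091 yaw -0.09 yaw -0.071 yaw2 -0.079 0.085 yaw2 -0.105 0.085 yaw2 -0.109 0.225
```

```bash
cat >> h.py <<'E'
def show(*pts):
    for p in pts: print(p,totool(p).round(0))
    s=observe(); x=R.from_rotvec(s["orientation"]).as_matrix(); print(s["time"],s["eef_pos"].round(4),"yaw",np.arctan2(x[1,0],x[0,0]).round(3),"zax",x[:,2].round(3),s["contact_force"].round(2))
E
python3 -c "
from h import *
show((.42,.25,.15),(.40,-.032,.12))"
```

```text
(0.42, 0.25, 0.15) [342. 276.  81.]
(0.4, -0.032, 0.12) [395. 553. 111.]
0.15 [0.1592 0.6039 0.2305] yaw -0.258 zax [-0.    -0.002 -1.   ] [-0.42  0.31 -0.1 ]
```

```bash
python3 -m inch '[[342,276,80,0,0,-0.16,-1],[342,276,80,0,0,-0.16,-1],[342,276,80,0,0,-0.16,-1],[342,276,80,0,0,-0.16,-1],[342,276,80,0,0,-0.16,-1],[342,276,80,0,0,-0.16,-1],[342,276,80,0,0,-0.16,-1],[342,276,80,0,0,-0.16,-1],[342,276,80,0,0,-0.16,-1],[342,276,80,0,0,-0.16,-1]]' 20
python3 -c "
from h import *
show((.40,-.032,.12),(.40,-.032,.025))"
```

```text
time: 0.98
eef_pos: [0.4028, 0.2722, 0.1565]
orientation: [-3.138, 0.153, -0.0]
contact_force: [1.0, 0.7, -0.7]
grip_width: -0.001
finger_force: 0.0
(0.4, -0.032, 0.12) [ 27. 303.  36.]
(0.4, -0.032, 0.025) [ 27. 303. 131.]
0.9833 [0.4028 0.2722 0.1565] yaw -0.097 zax [ 0.  0. -1.] [ 1.05  0.74 -0.72]
```

```bash
python3 -m inch '[[25,300,35,0,0,0,-1],[25,300,35,0,0,0,-1],[25,300,35,0,0,0,-1],[25,300,35,0,0,0,-1],[25,300,35,0,0,0,-1],[25,300,35,0,0,0,-1],[25,300,35,0,0,0,-1],[25,300,35,0,0,0,-1],[25,300,35,0,0,0,-1],[25,300,35,0,0,0,-1]]'
python3 -c "
from h import *
show((.40,-.032,.025))
for n in ('top','scene'):
    c=camera(n); cv2.imwrite(f'pics/{n}1.png',c['color'][:,:,::-1])
i=np.vstack([cv2.resize(cv2.imread('pics/top1.png')[150:280,340:460],None,fx=4,fy=4,interpolation=2)])
cv2.imwrite('pics/c1.png',i)"
```

```text
time: 1.82
eef_pos: [0.3976, -0.0276, 0.1216]
orientation: [3.138, -0.157, -0.0]
contact_force: [-0.1, 0.5, -0.5]
grip_width: 0.0
finger_force: 0.0
(0.4, -0.032, 0.025) [ 3.  4. 97.]
1.8167 [ 0.3976 -0.0276  0.1216] yaw -0.1 zax [-0. -0. -1.] [-0.14  0.51 -0.52]
```

View pics/c1.png

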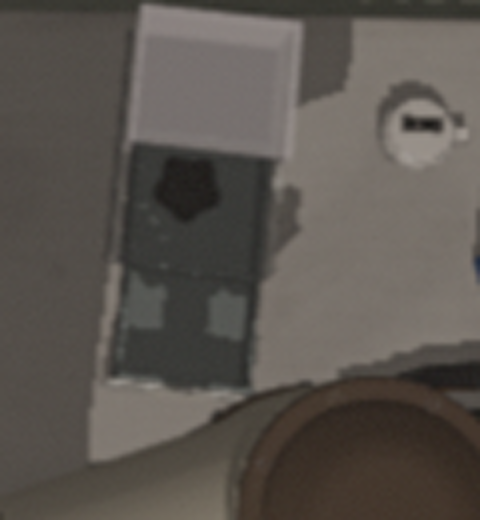

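The crop shows the knob tray standing out, with its lip at (110..248, 385). The wrist housing hides the gripper. I'll lower the tool in front of the lip, then push.

```bash
python3 -m inch '[[0,4,30,0,0,0,-1],[0,4,60,0,0,0,-1],[0,4,85,0,0,0,-1],[0,4,96,0,0,0,-1],[0,4,96,0,0,0,-1]]'
python3 -m inch '[[15,0,0,0,0,0,-1],[30,0,0,0,0,0,-1],[40,0,0,0,0,0,-1],[47,0,0,0,0,0,-1],[53,0,0,0,0,0,-1],[60,0,0,0,0,0,-1],[67,0,0,0,0,0,-1],[74,0,0,0,0,0,-1],[80,0,0,0,0,0,-1],[80,0,0,0,0,0,-1]]'
```

```text
time: 2.33
eef_pos: [0.3959, -0.0303, 0.0236]
orientation: [3.136, -0.15, -0.008]
contact_force: [-0.3, 0.6, -0.2]
grip_width: 0.001
finger_force: 0.0
time: 3.17
eef_pos: [0.4787, -0.0388, 0.0258]
orientation: [-3.138, 0.153, -0.003]
contact_force: [0.1, 0.2, -0.3]
grip_width: 0.001
finger_force: 0.0
```

```bash
python3 -m inch '[[7,0,0,0,0,0,-1],[14,0,0,0,0,0,-1],[20,0,0,0,0,0,-1],[26,0,0,0,0,0,-1]]'
python3 -m inch '[[3,0,0,0,0,0,-1],[5,0,0,0,0,0,-1]]'
python3 -m inch '[[2,0,0,0,0,0,-1],[4,0,0,0,0,0,-1]]'
```

```text
time: 3.5
eef_pos: [0.503, -0.0416, 0.0255]
orientation: [3.137, -0.154, -0.002]
contact_force: [-1.6, 0.1, 1.2]
grip_width: 0.0
finger_force: 1.1
time: 3.67
eef_pos: [0.5084, -0.0419, 0.0255]
orientation: [3.138, -0.154, 0.0]
contact_force: [-2.4, -0.1, 0.5]
grip_width: 0.001
finger_force: 0.8
time: 3.83
eef_pos: [0.5117, -0.0423, 0.0256]
orientation: [3.138, -0.154, -0.001]
contact_force: [-2.2, -1.1, -0.4]
grip_width: 0.001
finger_force: 0.9
```

```bash
python3 -m inch '[[2,0,0,0,0,0,-1],[3,0,0,0,0,0,-1]]'
python3 -m inch '[[2,0,0,0,0,0,-1],[3,0,0,0,0,0,-1]]'
python3 -m inch '[[2,0,0,0,0,0,-1],[2,0,0,0,0,0,-1]]'
```

```text
time: 4.0
eef_pos: [0.515, -0.0424, 0.0257]
orientation: [-3.138, 0.153, -0.0]
contact_force: [-1.8, -1.7, -0.8]
grip_width: 0.003
finger_force: 0.8
time: 4.17
eef_pos: [0.5155, -0.0427, 0.0256]
orientation: [3.137, -0.155, -0.008]
contact_force: [-8.5, 4.5, 6.5]
grip_width: -0.005
finger_force: 4.5
time: 4.33
eef_pos: [0.5154, -0.0429, 0.0253]
orientation: [3.137, -0.155, -0.015]
contact_force: [-10.6, 4.5, 7.2]
grip_width: 0.002
finger_force: 5.5
```

The knob tray is against its stop: the tool stalled at x=0.5155 with 10 N. Next I'll back off and lift.

```bash
python3 -m inch '[[-15,0,0,0,0,0,-1],[-45,0,0,0,0,0,-1],[-45,0,-40,0,0,0,-1],[-45,0,-80,0,0,0,-1],[-45,0,-95,0,0,0,-1],[-45,0,-95,0,0,0,-1]]'
python3 -c "
from h import *
show((.54,.241,.12))"
```

```text
time: 4.83
eef_pos: [0.4793, -0.0375, 0.1259]
orientation: [-3.135, 0.15, -0.021]
contact_force: [0.1, -0.2, -0.6]
grip_width: 0.0
finger_force: 0.0
(0.54, 0.241, 0.12) [  34. -283.    7.]
4.8333 [ 0.4793 -0.0375  0.1259] yaw -0.096 zax [ 0.014  0.002 -1.   ] [ 0.06 -0.19 -0.63]
```

```bash
python3 -m inch '[[34,-283,5,0,0,-0.12,-1],[34,-283,5,0,0,-0.12,-1],[34,-283,5,0,0,-0.12,-1],[34,-283,5,0,0,-0.12,-1],[34,-283,5,0,0,-0.12,-1],[34,-283,5,0,0,-0.12,-1],[34,-283,5,0,0,-0.12,-1],[34,-283,5,0,0,-0.12,-1],[34,-283,5,0,0,-0.12,-1],[34,-283,5,0,0,-0.12,-1]]'
python3 -c "
from h import *
show((.54,.241,.12))
for n in ('top','scene'):
    c=camera(n); cv2.imwrite(f'pics/{n}2.png',c['color'][:,:,::-1])
a=cv2.resize(cv2.imread('pics/top2.png')[140:280,220:440],None,fx=3,fy=3,interpolation=2)
b=cv2.resize(cv2.imread('pics/scene2.png')[150:260,200:420],None,fx=3,fy=3,interpolation=2)[:180*1]
cv2.imwrite('pics/c2.png',a)"
```

```text
time: 5.67
eef_pos: [0.5361, 0.2398, 0.1147]
orientation: [3.141, 0.035, -0.002]
contact_force: [-0.5, -0.6, 0.1]
grip_width: 0.004
finger_force: 0.0
(0.54, 0.241, 0.12) [ 4. -1. -5.]
5.6667 [0.5361 0.2398 0.1147] yaw 0.023 zax [-0.001 -0.001 -1.   ] [-0.48 -0.55  0.08]
```

View pics/c2.png

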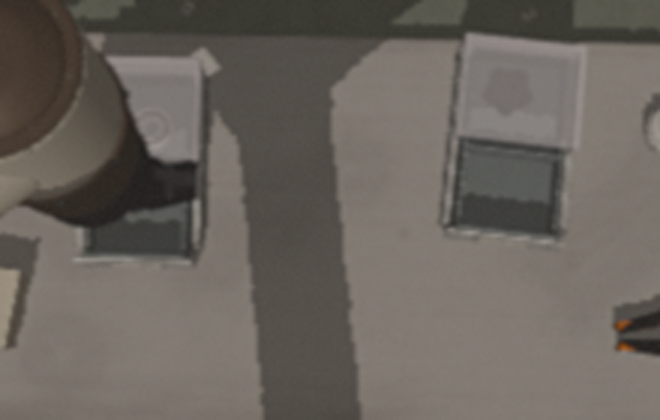

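The knob tray is now flush home, with its lip at (440..562, 235) in the crop. The tool is over the bearing tray's well at about (140,190), and that tray's lip is still at (78..195, 260). I'll go down into the well.

```bash
python3 -m inch '[[0,0,30,0,0,0,-1],[0,0,55,0,0,0,-1],[0,0,72,0,0,0,-1],[0,0,82,0,0,0,-1],[0,0,90,0,0,0,-1],[0,0,90,0,0,0,-1]]'
python3 -m inch '[[-7,0,0,0,0,0,-1],[-14,0,0,0,0,0,-1],[-20,0,0,0,0,0,-1],[-26,0,0,0,0,0,-1],[-32,0,0,0,0,0,-1]]'
```

```text
time: 6.27
eef_pos: [0.536, 0.2387, 0.0246]
orientation: [3.14, 0.033, -0.003]
contact_force: [0.0, -0.2, 0.7]
grip_width: -0.002
finger_force: 0.0
time: 6.68
eef_pos: [0.5046, 0.2396, 0.0268]
orientation: [-3.14, -0.036, -0.004]
contact_force: [1.4, -0.4, 0.8]
grip_width: 0.003
finger_force: 1.1
```

```bash
python3 -m inch '[[-7,0,0,0,0,0,-1],[-14,0,0,0,0,0,-1],[-21,0,0,0,0,0,-1],[-28,0,0,0,0,0,-1],[-35,0,0,0,0,0,-1],[-42,0,0,0,0,0,-1],[-49,0,0,0,0,0,-1],[-56,0,0,0,0,0,-1]]'
python3 -m inch '[[-3,0,0,0,0,0,-1],[-6,0,0,0,0,0,-1]]'
python3 -m inch '[[-3,0,0,0,0,0,-1],[-5,0,0,0,0,0,-1]]'
```

```text
time: 7.35
eef_pos: [0.4479, 0.238, 0.0257]
orientation: [-3.141, -0.035, -0.0]
contact_force: [2.2, 1.1, 1.7]
grip_width: 0.003
finger_force: 1.2
time: 7.52
eef_pos: [0.4426, 0.2376, 0.0256]
orientation: [3.141, 0.037, 0.002]
contact_force: [15.7, -6.9, -8.6]
grip_width: 0.004
finger_force: 8.1
time: 7.68
eef_pos: [0.4425, 0.2378, 0.0257]
orientation: [-3.139, -0.04, -0.014]
contact_force: [31.8, -13.4, -16.2]
grip_width: 0.003
finger_force: 16.5
```

It stalled at the stop with a 32 N reaction. I'll ease off inside the well, lift clear, and move aside to check.

```bash
python3 -m inch '[[8,0,0,0,0,0,-1],[22,0,0,0,0,0,-1],[22,0,0,0,0,0,-1],[22,0,-35,0,0,0,-1],[22,0,-75,0,0,0,-1],[22,0,-115,0,0,0,-1],[22,0,-150,0,0,0,-1],[22,0,-150,0,0,0,-1]]'
python3 -m inch '[[-20,-35,0,0,0,0,-1],[-20,-70,0,0,0,0,-1],[-20,-110,0,0,0,0,-1],[-20,-150,0,0,0,0,-1],[-20,-190,0,0,0,0,-1],[-20,-220,0,0,0,0,-1],[-20,-220,0,0,0,0,-1],[-20,-220,0,0,0,0,-1]]'
python3 -c "
from h import *
show()
c=camera('top'); cv2.imwrite('pics/top3.png',c['color'][:,:,::-1])
cv2.imwrite('pics/c3.png',cv2.resize(cv2.imread('pics/top3.png')[140:280,220:440],None,fx=3,fy=3,interpolation=2))"
```

```text
time: 8.35
eef_pos: [0.4617, 0.2399, 0.1827]
orientation: [-3.134, -0.037, -0.015]
contact_force: [-0.1, 0.8, 0.9]
grip_width: 0.0
finger_force: 0.0
time: 9.02
eef_pos: [0.4329, 0.4578, 0.1735]
orientation: [3.138, 0.037, -0.005]
contact_force: [-0.3, -0.2, 0.1]
grip_width: -0.001
finger_force: 0.0
9.0167 [0.4329 0.4578 0.1735] yaw 0.024 zax [-0.003 -0.004 -1.   ] [-0.28 -0.19  0.14]
```

View pics/c3.png

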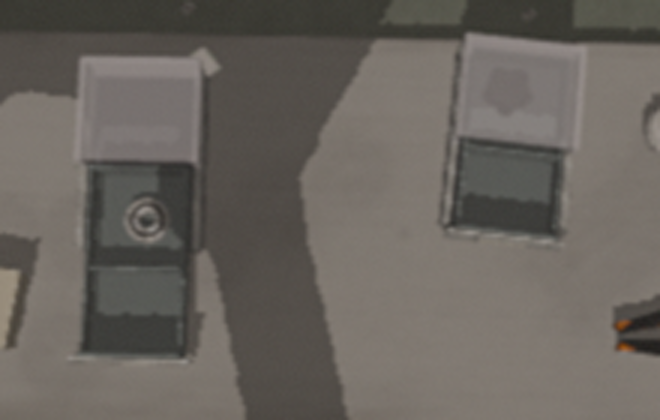

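The bearing tray is out, with its lip at (72..188, 357) and the bearing at (147,218), clear of the cover. The knob tray is home with the knob under its cover, and the arm is clear. I'll hand it in.

```bash
python3 -c "
from h import *
print(sign_off())"
```

```text
the job is handed in; nothing more can be done
None
```

The job is handed in: the star knob's tray was pushed home to its stop and the bearing's tray hooked out to its stop, with the bearing clear of the dust cover and the arm clear of everything at about 9 s; the hand-in returned no verdict.

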